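# Open the glass soap jar

## Task

Lift the wooden lid off the clear glass jar and, without dropping it, set it down knob up and flat inside the steel soap saucer, then let go. Leave the glass jar standing upright and the saucer lying about where they were, and keep the blue ceramic jar's lid on.

Things in the scene. Friction and masses are not known exactly. Their poses are not given: they have to be found in the camera images.
- lid: Loose wooden lid, at the start on the clear glass jar; 80 g, lifts straight up. From below: plug 58 mm in diameter, 8 mm high, hanging in the jar's mouth with 4 to 6 mm play; disc 82 mm in diameter, 5 mm thick, lying on the rim; dark cylindrical knob 24 mm in diameter, 30 mm high. Origin: centre of the plug's underside; z up; disc top at z = 13 mm, knob from z = 13 to 43 mm.
- jar: Clear round glass jar holding coloured soap tablets, loose on the porcelain top; outer diameter 78 mm, 85 mm high, wall 4 mm, 350 g. Origin: centre of its underside; z up. Closed, the lid's origin is 77 mm and the knob's top 120 mm above it.
- saucer: Empty round steel soap saucer, loose on the porcelain top; outer diameter 122 mm, 16 mm high, upright rim 3 mm thick, flat floor 116 mm in diameter, 4 mm above the underside. Origin: centre of its underside; z up. With the lid lying in it on its plug, the lid's origin is 4 mm above the saucer's.
- blue_lid: Bystander: blue lid on a blue ceramic jar, same shapes and sizes as the wooden lid and glass jar. Origin: centre of its plug's underside, 77 mm above the porcelain top; z up. Glass jar, blue jar and saucer stand in a row from left to right in any order, at least 150 mm between centres; others are over 110 mm from these.
Mind the look-alikes: they are no part of the job. There is more than one size of the lid; the job needs the smaller.

How it is judged:
By the outcome, as a careful person would: the job done as asked, in the order asked, and still so for the second after the job is handed in, with the robot touching nothing.
It also fails if it takes over 42 s, if anything falls off the work surface, if the arm or the gripper's body presses on something with over 40 N, if the wrist force passes 120 N, or if a joint passes its speed limit or range.

## Robot

A 6-joint arm with a two-finger parallel gripper is mounted at the origin on the work surface. World frame = base frame: x ahead of the robot, y to its left, z up, the work surface at z = 0. Lengths are in m, angles in rad, forces in N, time in s.
With the tool pointing down it reaches from about 0.375 to 0.925 m from the base axis. Payload 5.7 kg.
Tool frame: the origin (TCP) lies at the very end of the fingers, on their centre line; the grasp point (between the pads) lies 19 mm behind it; z points along the fingers, y is the direction in which the jaws open and shut (so a half turn about z gives the same grasp; the last joint's range is limited). The gripper opens to 85 mm and grips with 20 to 120 N. Pads are 22 mm wide; open, the fingers measure 114 mm over their backs; the gripper's body (76 mm by 85 mm) begins 54 mm behind the grasp point. The pads swing forward as they close: fully open they stand 13 mm farther back than shut.
Start: joints at [0.997, 0.359, 1.51, -0, 1.272, -0.115], TCP at [0.266, 0.538, 0.231] pointing down, gripper open.
Joint ranges: [-2.97, 2.97], [-1.01, 2.36], [0.21, 2.38], [-0.96, 4.11], [0.2, 2.71], [-2.98, 2.98]. Speed limits (rad/s): [2.39, 2.39, 3.14, 3.14, 3.14, 3.14].

## Interface

Orientations are given as a unit quaternion [x, y, z, w].
In Python, from workcell import readout, vision, env gives the robot as it stands. The module is installed in compiled form; this text tells all that it offers.
- The arm moves only by the shell command python3 -m handwheel 'ROWS' [FORCE]. ROWS is JSON, a list of rows, each an object of numbers: "tx", "ty", "tz": the shift along the tool's x, y, z each as a share of 100 mm, from -1 to 1; "ax", "ay", "az": the turn, a rotation vector about the tool's x, y, z each as a share of 0.5 rad, from -1 to 1; "claw": the opening in per cent of the stroke, from 0 (shut) to 100 (fully open). In form: [{"tx": .., "ty": .., "tz": .., "ax": .., "ay": .., "az": .., "claw": ..}, ...]. A call has 1 to 8 rows; each row is the pose to reach, as a shift and turn from the pose measured when the call began, along the tool's axes at that moment; what a row does not reach only later rows make up. A row lasts 1/8 s, in which the tool goes at most 62.5 mm and 10.7 degrees, less where a joint would pass 70% of its speed; a pose out of reach is approached as far as the arm can. A call with a number of a shift or a turn outside -1 to 1 is refused whole. A call with a gripper value outside its range is refused whole. The fingers move at their own pace and stop on an object; FORCE is the grip in N (left out, the last holds). Time passes only in rows, so rows that repeat a pose let the fingers close. It gives the time, the measured TCP pose, the force and the opening at its end, in the units of the state.
- readout.get_state(): the state, without advancing time (a new reading comes with each control period).
- vision.camera(name): name is "scene" or "top"; returns the picture (384x512x3 uint8, red, green, blue); there is no depth.
- vision.get_calibration(name): a dict with "camera_matrix" (3x3 intrinsics, pixels), "R" (3x3) and "t" (3): a world point X has camera coordinates R X + t. Camera axes: x right, y down, z forward; pixel columns grow to the right and rows downward; lengths in m; the calibration is good to about 2 mm. A picture is of the moment at which its call begins. get_calibration takes no time and is no camera call.
- env.sign_off(): hands the job in, once; it reports no verdict.
The state is a dict: "time_s": time; "joints": joint angles; "dq": joint speeds; "tau": joint torques, N m; "tool_pos": TCP position; "tool_rot": TCP orientation; "wrist_force": force on the tool from outside, world axes, zero at the start; "ft_torque": the same for the moment, N m; "gripper_width": finger opening in m.
Only numpy, scipy, OpenCV 4.12 (cv2) and the standard library are available. Lean on these libraries where they do the work, as an engineer would, in place of code of your own. Each camera call takes 0.05 s, during which the arm holds its last target.

## Working session

There is one attempt and no reset: what is moved stays moved. The work goes in short steps, Python scripts to look and compute and a shell command to move; the robot and the scene stay as the last step left them, time stands still between calls to the robot, and variables do not carry over. Pictures are saved under pics/ and viewed, and the job is handed in when it is done.

```bash
mkdir -p pics; python3 - <<'E'
from workcell import readout, vision
import cv2,numpy as np
for n in("scene","top"):
    im=vision.camera(n); cv2.imwrite(f"pics/{n}0.png",im[...,::-1])
    c=vision.get_calibration(n); print(n,np.round(c["camera_matrix"],1).tolist(),np.round(c["R"],3).tolist(),np.round(c["t"],3).tolist())
print(readout.get_state())
E
```

```text
scene [[404.8, 0.0, 251.9], [0.0, 404.8, 194.5], [0.0, 0.0, 1.0]] [[-0.862, 0.507, -0.011], [0.267, 0.436, -0.86], [-0.431, -0.744, -0.511]] [0.408, -0.041, 1.199]
top [[438.1, 0.0, 258.6], [0.0, 438.1, 196.2], [0.0, 0.0, 1.0]] [[0.004, -1.0, -0.012], [-0.994, -0.003, -0.11], [0.11, 0.012, -0.994]] [-0.002, 0.501, 0.888]
{'time_s': 0.1, 'joints': array([ 9.96912371e-01,  3.59432730e-01,  1.51136067e+00,  5.00547818e-05,
        1.27253085e+00, -1.15073084e-01]), 'dq': array([ 8.04167926e-04, -2.64572179e-03, -1.89288233e-03, -1.41245185e-04,
       -1.73079486e-05, -1.06901640e-03]), 'tau': array([-1.37653974e-04, -5.28650594e+01, -2.79351515e+01,  7.56998952e-05,
        4.93639222e-03,  3.98684426e-05]), 'tool_pos': array([0.26535461, 0.53741653, 0.23052394]), 'tool_rot': array([ 2.27405673e-01,  9.73799728e-01, -8.06856698e-04, -3.14895846e-04]), 'wrist_force': array([-0.11721877,  0.17888739,  0.26942662]), 'ft_torque': array([ 0.01571508,  0.00324201, -0.03841543]), 'gripper_width': 0.08512964624091873}
```

View pics/scene0.png

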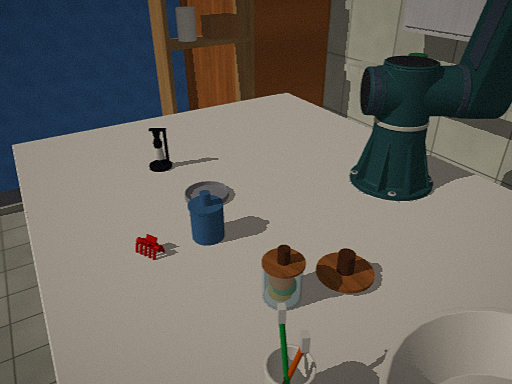

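View pics/top0.png

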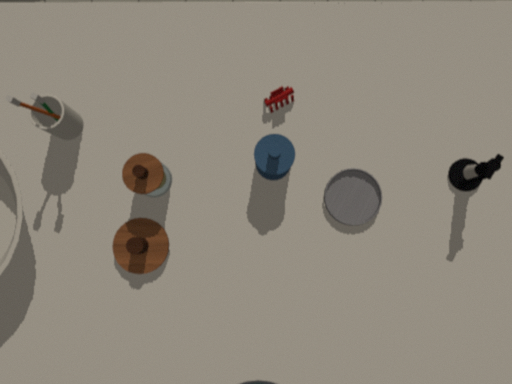

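The top view shows two wooden lids. The one at (143,173) sits on the glass jar. The one at (140,246) is larger and lies on the table. The saucer is at (352,198) and the blue jar at (274,157). I'll measure these and make the confirming crop.

```bash
cat > h.py <<'E'
import numpy as np,cv2
from workcell import vision,readout
def ray(n,uv,z):
    c=vision.get_calibration(n);K,R,t=[np.array(c[k],float) for k in("camera_matrix","R","t")]
    d=R.T@np.linalg.inv(K)@[uv[0],uv[1],1];o=-R.T@t
    return o+d*(z-o[2])/d[2]
def proj(n,X):
    c=vision.get_calibration(n);p=c["camera_matrix"]@(c["R"]@np.array(X)+c["t"]);return p[:2]/p[2]
E
python3 - <<'E'
from h import *
t=cv2.imread("pics/top0.png");s=cv2.imread("pics/scene0.png")
for n,im in(("top",t),("scene",s)):
    h=cv2.cvtColor(im,cv2.COLOR_BGR2HSV);
    m=((h[...,0]<15)&(h[...,1]>110)&(h[...,2]>25)).astype(np.uint8)*255
    if n=="scene": m[:210]=0
    cs,_=cv2.findContours(m,cv2.RETR_EXTERNAL,cv2.CHAIN_APPROX_NONE)
    for c in cs:
        if cv2.contourArea(c)<200: continue
        c=cv2.convexHull(c); e=cv2.fitEllipse(c); print(n,cv2.boundingRect(c),np.round(e[0],1),np.round(e[1],1), 'z.09',ray(n,e[0],.09).round(4))
a=cv2.resize(t[130:290,90:210],None,fx=3,fy=3,interpolation=cv2.INTER_CUBIC)
b=cv2.resize(t[150:240,310:400],None,fx=4,fy=4,interpolation=cv2.INTER_CUBIC)
c=np.zeros((480,720,3),np.uint8);c[:,:360]=a;c[:360,360:]=b;cv2.imwrite("pics/crop_t.png",c)
cv2.imwrite("pics/crop_s.png",cv2.resize(s[230:320,250:390],None,fx=5,fy=5,interpolation=cv2.INTER_CUBIC))
E
```

```text
top (113, 218, 55, 55) [140.4 245.6] [54.3 56. ] z.09 [0.3971 0.2263 0.09  ]
top (123, 154, 41, 40) [142.7 173.2] [39.5 40.4] z.09 [0.5384 0.2266 0.09  ]
top (265, 87, 28, 25) [278.1  98.4] [18.6 32.7] z.09 [ 0.6901 -0.0396  0.09  ]
scene (316, 249, 59, 45) [345.  271.4] [42.9 58.2] z.09 [0.4588 0.3076 0.09  ]
scene (262, 245, 44, 34) [283.3 262.2] [32.9 43.2] z.09 [0.5393 0.2293 0.09  ]
scene (136, 234, 29, 26) [148.8 246.6] [23.4 31. ] z.09 [0.7383 0.0542 0.09  ]
```

View pics/crop_t.png

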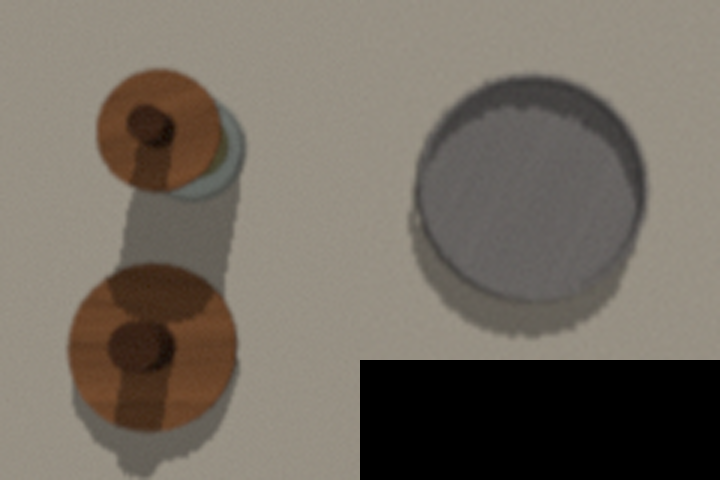

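View pics/crop_s.png

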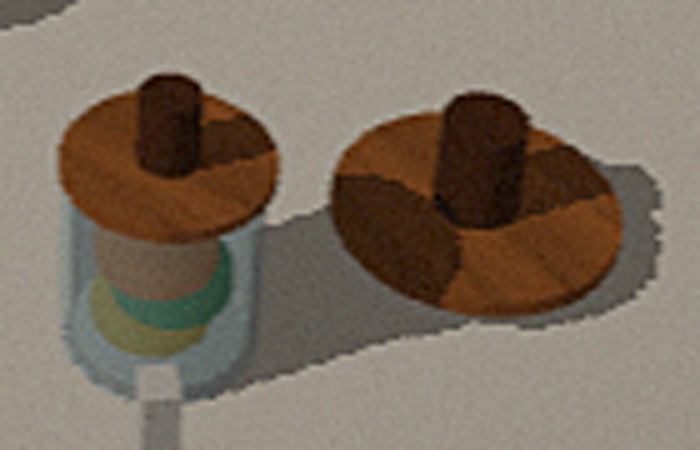

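The crops confirm it. The smaller lid (top 143,173; scene 283,262) is on the glass jar with the tablets. The larger look-alike (top 140,246; scene 345,271) lies on the table. Next I'll locate the saucer.

```bash
cat >> h.py <<'E'
from scipy.spatial.transform import Rotation as Ro
def go(T):
    s=readout.get_state();r=Ro.from_quat(s["tool_rot"]);p=s["tool_pos"]
    print("t",round(s["time_s"],2),"tcp",p.round(4),"w",round(s["gripper_width"],4),"F",s["wrist_force"].round(1)); print("axes x,y,z(world)",r.as_matrix().T.round(3).tolist())
    print("share to target",(r.inv().apply(np.array(T)-p)/.1).round(3))
E
python3 - <<'E'
from h import *
t=cv2.imread("pics/top0.png");s=cv2.imread("pics/scene0.png")
h=cv2.cvtColor(t,cv2.COLOR_BGR2HSV)
print(h[197,352],h[170,352],h[230,352],h[197,400],h[215,325])
roi=t[150:245,305:405].astype(int); bg=(roi[...,2]-roi[...,0])
m=(bg<9).astype(np.uint8)*255; m=cv2.morphologyEx(m,cv2.MORPH_OPEN,np.ones((3,3)))
cs,_=cv2.findContours(m,cv2.RETR_EXTERNAL,cv2.CHAIN_APPROX_NONE);c=max(cs,key=cv2.contourArea)
e=cv2.fitEllipse(c);print(e,cv2.boundingRect(c));u=np.array(e[0])+[305,150]
print("hull",ray("top",u,.016),"hand",ray("top",(352.7,197),.016))
for r in(.061,):
  for C in (ray("top",u,.016),):
    P=np.array([proj("top",C+[r*np.cos(a),r*np.sin(a),0]) for a in np.linspace(0,6.28,60)]);print(P.min(0),P.max(0))
    Q=np.array([proj("scene",C+[r*np.cos(a),r*np.sin(a),0]) for a in np.linspace(0,6.28,60)]);print("scene",Q.min(0),Q.max(0))
    for q in Q: cv2.circle(s,tuple(int(v) for v in q.round()),0,(0,0,255))
    for q in P: cv2.circle(t,tuple(int(v) for v in q.round()),0,(0,0,255))
L=[.5389,.228]
for n,im in(("top",t),("scene",s)):
  for zz,rr in((.09,.041),(.12,.012)):
    for a in np.linspace(0,6.28,40):
      cv2.circle(im,tuple(int(v) for v in proj(n,[L[0]+rr*np.cos(a),L[1]+rr*np.sin(a),zz]).round()),0,(0,255,0))
A=[s[170:230,170:250],s[230:310,245:325],t[155:240,310:395],t[140:220,105:185]]
A=[cv2.resize(a,(360,280),interpolation=cv2.INTER_NEAREST) for a in A]
cv2.imwrite("pics/chk.png",np.vstack([np.hstack(A[:2]),np.hstack(A[2:])]))
go([.539,.228,.2305])
E
```

```text
[ 12  13 102] [20 12 65] [ 19  35 101] [ 17  32 150] [ 21  33 102]
((47.533016204833984, 46.77427673339844), (55.54033279418945, 56.57257843017578), 97.44918060302734) (19, 19, 58, 56)
hull [ 0.50102647 -0.1989758   0.016     ] hand [ 0.5005478  -0.19931812  0.016     ]
[323.61901585 168.2699719 ] [381.52346978 225.66144241]
scene [184.57967283 181.07354886] [228.7690244  203.32397669]
t 0.1 tcp [0.2654 0.5374 0.2305] w 0.0851 F [-0.1  0.2  0.3]
axes x,y,z(world) [[-0.897, 0.443, 0.0], [0.443, 0.897, -0.002], [-0.001, -0.001, -1.0]]
share to target [-3.824e+00 -1.562e+00  2.000e-03]
```

View pics/chk.png

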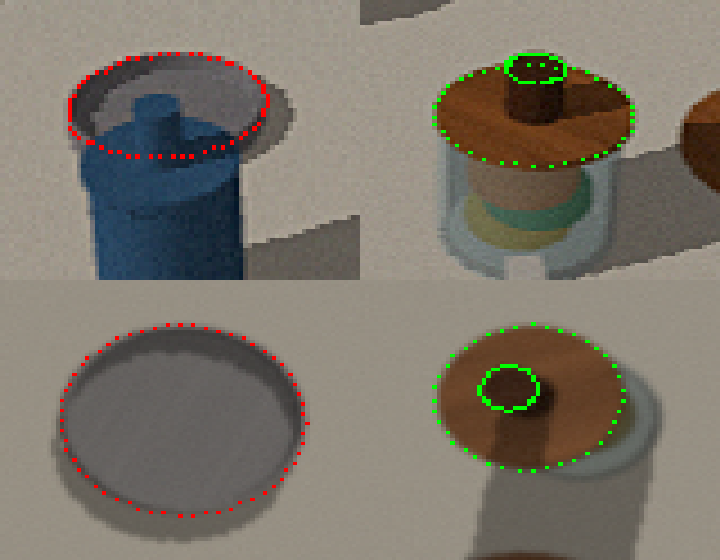

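The overlays fit in both views: the lid is at (0.539, 0.228) and the saucer at (0.501, -0.199). I'll move over the lid now.

```bash
python3 -m handwheel '[{"tx":-0.5,"ty":-0.2,"tz":0,"ax":0,"ay":0,"az":0,"claw":100},{"tx":-0.96,"ty":-0.39,"tz":0,"ax":0,"ay":0,"az":0,"claw":100},{"tx":-0.96,"ty":-0.39,"tz":0,"ax":0,"ay":0,"az":0,"claw":100}]' 35
python3 -m handwheel '[{"tx":-0.5,"ty":-0.2,"tz":0,"ax":0,"ay":0,"az":0,"claw":100},{"tx":-0.96,"ty":-0.39,"tz":0,"ax":0,"ay":0,"az":0,"claw":100},{"tx":-0.96,"ty":-0.39,"tz":0,"ax":0,"ay":0,"az":0,"claw":100}]'
python3 -m handwheel '[{"tx":-0.5,"ty":-0.2,"tz":0,"ax":0,"ay":0,"az":0,"claw":100},{"tx":-0.96,"ty":-0.39,"tz":0,"ax":0,"ay":0,"az":0,"claw":100},{"tx":-0.96,"ty":-0.39,"tz":0,"ax":0,"ay":0,"az":0,"claw":100}]'
python3 -c "
from h import *
go([.539,.228,.2305])"
```

```text
time_s: 0.48
tool_pos: [0.3358, 0.4574, 0.2302]
tool_rot: [0.229, 0.973, -0.002, -0.0]
wrist_force: [-0.4, -0.2, -0.4]
gripper_width: 0.0852
time_s: 0.85
tool_pos: [0.4058, 0.3782, 0.2301]
tool_rot: [0.231, 0.973, -0.002, -0.0]
wrist_force: [0.0, 1.0, 0.8]
gripper_width: 0.0858
time_s: 1.23
tool_pos: [0.4755, 0.2994, 0.2302]
tool_rot: [0.232, 0.973, -0.002, 0.0]
wrist_force: [0.7, 0.9, -0.6]
gripper_width: 0.0854
t 1.23 tcp [0.4755 0.2994 0.2302] w 0.0854 F [ 0.7  0.9 -0.6]
axes x,y,z(world) [[-0.892, 0.452, -0.001], [0.452, 0.892, -0.004], [-0.001, -0.004, -1.0]]
share to target [-0.889 -0.35  -0.001]
```

```bash
python3 -m handwheel '[{"tx":-0.5,"ty":-0.2,"tz":0,"ax":0,"ay":0,"az":0,"claw":100},{"tx":-0.89,"ty":-0.35,"tz":0,"ax":0,"ay":0,"az":0,"claw":100},{"tx":-0.89,"ty":-0.35,"tz":0,"ax":0,"ay":0,"az":0,"claw":100},{"tx":-0.89,"ty":-0.35,"tz":0,"ax":0,"ay":0,"az":0,"claw":100},{"tx":-0.89,"ty":-0.35,"tz":0,"ax":0,"ay":0,"az":0,"claw":100}]'
python3 -c "
from h import *
go([.539,.228,.096])"
```

```text
time_s: 1.85
tool_pos: [0.5377, 0.2295, 0.2303]
tool_rot: [0.231, 0.973, -0.002, -0.0]
wrist_force: [-0.0, -0.7, -0.5]
gripper_width: 0.0851
t 1.85 tcp [0.5377 0.2295 0.2303] w 0.0851 F [-0.  -0.7 -0.5]
axes x,y,z(world) [[-0.893, 0.45, -0.0], [0.45, 0.893, -0.004], [-0.002, -0.003, -1.0]]
share to target [-0.018 -0.003  1.343]
```

```bash
python3 -m handwheel '[{"tx":-0.02,"ty":0,"tz":0.4,"ax":0,"ay":0,"az":0,"claw":100},{"tx":-0.02,"ty":0,"tz":0.8,"ax":0,"ay":0,"az":0,"claw":100},{"tx":-0.02,"ty":0,"tz":0.9,"ax":0,"ay":0,"az":0,"claw":100},{"tx":-0.02,"ty":0,"tz":0.9,"ax":0,"ay":0,"az":0,"claw":100},{"tx":-0.02,"ty":0,"tz":0.9,"ax":0,"ay":0,"az":0,"claw":100}]'
python3 - <<'E'
from h import *
go([.539,.228,.096])
a=vision.camera("scene")[...,::-1][150:330,200:400];b=vision.camera("top")[...,::-1][100:280,50:250]
cv2.imwrite("pics/pre.png",cv2.resize(np.hstack([a,b]),(800,360)))
E
```

```text
time_s: 2.48
tool_pos: [0.5405, 0.229, 0.1419]
tool_rot: [0.231, 0.973, -0.001, 0.001]
wrist_force: [0.4, -0.6, 0.5]
gripper_width: 0.0853
t 2.48 tcp [0.5405 0.229  0.1419] w 0.0853 F [ 0.4 -0.6  0.5]
axes x,y,z(world) [[-0.893, 0.45, -0.002], [0.45, 0.893, -0.002], [0.001, -0.002, -1.0]]
share to target [ 0.01  -0.014  0.459]
```

View pics/pre.png

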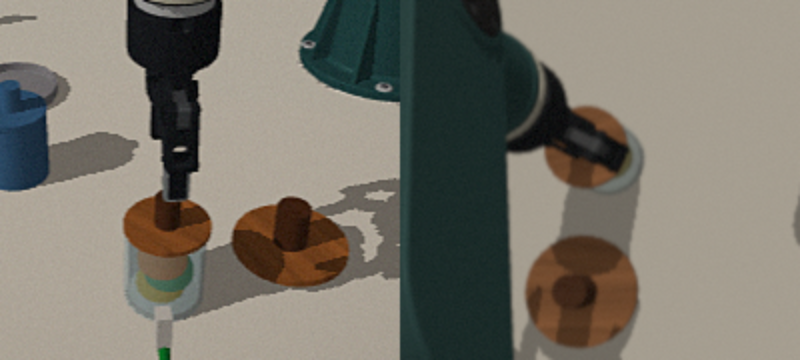

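The scene view shows the fingers straddling the knob, at about (168,205) in the crop. Top is partly hidden by the arm. I'll descend, settle and then close.

```bash
python3 -m handwheel '[{"tx":0.01,"ty":-0.01,"tz":0.25,"ax":0,"ay":0,"az":0,"claw":100},{"tx":0.01,"ty":-0.01,"tz":0.45,"ax":0,"ay":0,"az":0,"claw":100},{"tx":0.01,"ty":-0.01,"tz":0.45,"ax":0,"ay":0,"az":0,"claw":100},{"tx":0.01,"ty":-0.01,"tz":0.45,"ax":0,"ay":0,"az":0,"claw":100}]'
python3 -c "
from h import *
go([.539,.228,.096])"
```

```text
time_s: 3.08
tool_pos: [0.54, 0.2284, 0.098]
tool_rot: [0.231, 0.973, -0.001, 0.002]
wrist_force: [-0.5, -0.6, -0.0]
gripper_width: 0.0855
t 3.08 tcp [0.54   0.2284 0.098 ] w 0.0855 F [-0.5 -0.6 -0. ]
axes x,y,z(world) [[-0.893, 0.45, -0.003], [0.45, 0.893, -0.0], [0.003, -0.002, -1.0]]
share to target [ 0.007 -0.008  0.02 ]
```

```bash
python3 -m handwheel '[{"tx":0,"ty":0,"tz":0,"ax":0,"ay":0,"az":0,"claw":60},{"tx":0,"ty":0,"tz":0,"ax":0,"ay":0,"az":0,"claw":40},{"tx":0,"ty":0,"tz":0,"ax":0,"ay":0,"az":0,"claw":30},{"tx":0,"ty":0,"tz":0,"ax":0,"ay":0,"az":0,"claw":20},{"tx":0,"ty":0,"tz":0,"ax":0,"ay":0,"az":0,"claw":10},{"tx":0,"ty":0,"tz":0,"ax":0,"ay":0,"az":0,"claw":0},{"tx":0,"ty":0,"tz":0,"ax":0,"ay":0,"az":0,"claw":0},{"tx":0,"ty":0,"tz":0,"ax":0,"ay":0,"az":0,"claw":0}]' 35
```

```text
time_s: 4.08
tool_pos: [0.5401, 0.2283, 0.0983]
tool_rot: [0.231, 0.973, -0.001, 0.002]
wrist_force: [-1.7, -1.5, 5.2]
gripper_width: 0.0228
```

```bash
python3 -m handwheel '[{"tx":0,"ty":0,"tz":-0.05,"ax":0,"ay":0,"az":0,"claw":0},{"tx":0,"ty":0,"tz":-0.1,"ax":0,"ay":0,"az":0,"claw":0},{"tx":0,"ty":0,"tz":-0.2,"ax":0,"ay":0,"az":0,"claw":0},{"tx":0,"ty":0,"tz":-0.3,"ax":0,"ay":0,"az":0,"claw":0},{"tx":0,"ty":0,"tz":-0.4,"ax":0,"ay":0,"az":0,"claw":0},{"tx":0,"ty":0,"tz":-0.4,"ax":0,"ay":0,"az":0,"claw":0},{"tx":0,"ty":0,"tz":-0.4,"ax":0,"ay":0,"az":0,"claw":0}]'
python3 - <<'E'
from h import *
go([.539,.228,.235])
a=vision.camera("scene")[...,::-1][150:330,200:400];b=vision.camera("top")[...,::-1][100:280,50:250]
cv2.imwrite("pics/lift.png",cv2.resize(np.hstack([a,b]),(800,360)))
E
```

```text
time_s: 4.95
tool_pos: [0.5398, 0.2284, 0.1383]
tool_rot: [0.231, 0.973, -0.001, 0.002]
wrist_force: [0.4, -0.9, -0.8]
gripper_width: 0.0232
t 4.95 tcp [0.5398 0.2284 0.1383] w 0.0232 F [ 0.4 -0.9 -0.8]
axes x,y,z(world) [[-0.893, 0.45, -0.004], [0.45, 0.893, -0.0], [0.003, -0.002, -1.0]]
share to target [ 0.002 -0.008 -0.967]
```

View pics/lift.png

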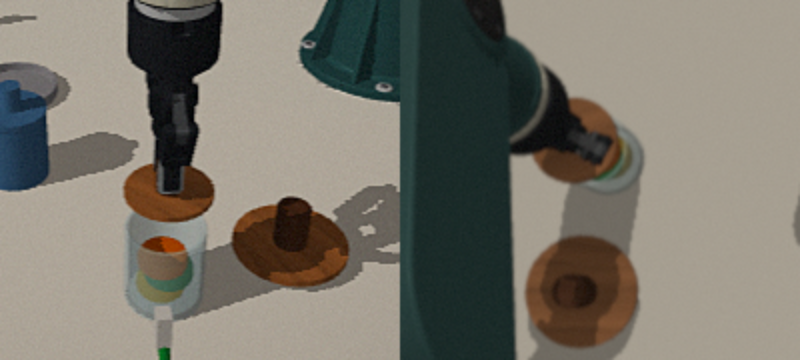

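The lid is off and hangs level at (169,190) in the crop, and the jar stands below it. I'll raise it and then carry it over.

```bash
python3 -m handwheel '[{"tx":0,"ty":0,"tz":-0.25,"ax":0,"ay":0,"az":0,"claw":0},{"tx":0,"ty":0,"tz":-0.5,"ax":0,"ay":0,"az":0,"claw":0},{"tx":0,"ty":0,"tz":-0.75,"ax":0,"ay":0,"az":0,"claw":0},{"tx":0,"ty":0,"tz":-0.95,"ax":0,"ay":0,"az":0,"claw":0},{"tx":0,"ty":0,"tz":-0.95,"ax":0,"ay":0,"az":0,"claw":0},{"tx":0,"ty":0,"tz":-0.95,"ax":0,"ay":0,"az":0,"claw":0}]'
python3 -c "
from h import *
go([.501,-.199,.235])"
```

```text
time_s: 5.8
tool_pos: [0.5387, 0.2283, 0.2318]
tool_rot: [0.231, 0.973, -0.001, 0.001]
wrist_force: [-0.0, 0.2, -0.2]
gripper_width: 0.0228
t 5.8 tcp [0.5387 0.2283 0.2318] w 0.0228 F [-0.   0.2 -0.2]
axes x,y,z(world) [[-0.893, 0.45, -0.002], [0.45, 0.893, -0.002], [0.001, -0.003, -1.0]]
share to target [-1.586 -3.986 -0.02 ]
```

```bash

python3 -m handwheel '[{"tx":-0.06,"ty":-0.15,"tz":0,"ax":0,"ay":0,"az":0,"claw":0},{"tx":-0.16,"ty":-0.4,"tz":0,"ax":0,"ay":0,"az":0,"claw":0},{"tx":-0.27,"ty":-0.68,"tz":0,"ax":0,"ay":0,"az":0,"claw":0},{"tx":-0.38,"ty":-0.95,"tz":0,"ax":0,"ay":0,"az":0,"claw":0}]'
python3 -m handwheel '[{"tx":-0.1,"ty":-0.25,"tz":0,"ax":0,"ay":0,"az":0,"claw":0},{"tx":-0.2,"ty":-0.5,"tz":0,"ax":0,"ay":0,"az":0,"claw":0},{"tx":-0.3,"ty":-0.75,"tz":0,"ax":0,"ay":0,"az":0,"claw":0},{"tx":-0.4,"ty":-1,"tz":0,"ax":0,"ay":0,"az":0,"claw":0}]'
python3 -m handwheel '[{"tx":-0.1,"ty":-0.25,"tz":0,"ax":0,"ay":0,"az":0,"claw":0},{"tx":-0.2,"ty":-0.5,"tz":0,"ax":0,"ay":0,"az":0,"claw":0},{"tx":-0.3,"ty":-0.75,"tz":0,"ax":0,"ay":0,"az":0,"claw":0},{"tx":-0.4,"ty":-1,"tz":0,"ax":0,"ay":0,"az":0,"claw":0}]'
python3 -c "
from h import *
go([.501,-.199,.235])"
```

```text
time_s: 6.3
tool_pos: [0.5288, 0.1244, 0.231]
tool_rot: [0.231, 0.973, -0.002, -0.0]
wrist_force: [0.4, -0.7, -0.8]
gripper_width: 0.023
time_s: 6.8
tool_pos: [0.5182, 0.0154, 0.2304]
tool_rot: [0.232, 0.973, -0.002, -0.001]
wrist_force: [1.0, -0.0, -0.7]
gripper_width: 0.0226
time_s: 7.3
tool_pos: [0.5075, -0.0934, 0.2299]
tool_rot: [0.232, 0.973, -0.002, -0.002]
wrist_force: [-0.1, -0.3, -0.9]
gripper_width: 0.0228
t 7.3 tcp [ 0.5075 -0.0934  0.2299] w 0.0228 F [-0.1 -0.3 -0.9]
axes x,y,z(world) [[-0.893, 0.451, 0.003], [0.451, 0.893, -0.006], [-0.005, -0.003, -1.0]]
share to target [-0.418 -0.972 -0.047]
```

```bash

python3 -m handwheel '[{"tx":-0.1,"ty":-0.25,"tz":0,"ax":0,"ay":0,"az":0,"claw":0},{"tx":-0.2,"ty":-0.5,"tz":0,"ax":0,"ay":0,"az":0,"claw":0},{"tx":-0.3,"ty":-0.75,"tz":0,"ax":0,"ay":0,"az":0,"claw":0},{"tx":-0.42,"ty":-0.97,"tz":0,"ax":0,"ay":0,"az":0,"claw":0},{"tx":-0.42,"ty":-0.97,"tz":0,"ax":0,"ay":0,"az":0,"claw":0},{"tx":-0.42,"ty":-0.97,"tz":0,"ax":0,"ay":0,"az":0,"claw":0}]'
python3 -c "
from h import *
go([.501,-.199,.1])"
```

```text
time_s: 8.05
tool_pos: [0.5002, -0.1986, 0.2296]
tool_rot: [0.232, 0.973, -0.002, -0.003]
wrist_force: [-1.6, 0.4, -1.5]
gripper_width: 0.0227
t 8.05 tcp [ 0.5002 -0.1986  0.2296] w 0.0227 F [-1.6  0.4 -1.5]
axes x,y,z(world) [[-0.892, 0.451, 0.005], [0.451, 0.892, -0.005], [-0.007, -0.002, -1.0]]
share to target [-0.015  0.006  1.296]
```

```bash

python3 -m handwheel '[{"tx":0,"ty":0,"tz":0.25,"ax":0,"ay":0,"az":0,"claw":0},{"tx":-0.01,"ty":0,"tz":0.5,"ax":0,"ay":0,"az":0,"claw":0},{"tx":-0.01,"ty":0,"tz":0.75,"ax":0,"ay":0,"az":0,"claw":0},{"tx":-0.01,"ty":0,"tz":1,"ax":0,"ay":0,"az":0,"claw":0},{"tx":-0.01,"ty":0,"tz":1,"ax":0,"ay":0,"az":0,"claw":0}]'
python3 -m handwheel '[{"tx":0,"ty":0,"tz":0.25,"ax":0,"ay":0,"az":0,"claw":0},{"tx":0,"ty":0,"tz":0.5,"ax":0,"ay":0,"az":0,"claw":0},{"tx":0,"ty":0,"tz":0.6,"ax":0,"ay":0,"az":0,"claw":0},{"tx":0,"ty":0,"tz":0.6,"ax":0,"ay":0,"az":0,"claw":0},{"tx":0,"ty":0,"tz":0.6,"ax":0,"ay":0,"az":0,"claw":0}]'
python3 - <<'E'
from h import *
go([.501,-.199,.025])
a=vision.camera("scene")[...,::-1][100:260,130:290];b=vision.camera("top")[...,::-1][120:280,270:430]
cv2.imwrite("pics/pl0.png",cv2.resize(np.hstack([a,b]),(800,400)))
E
```

```text
time_s: 8.68
tool_pos: [0.4986, -0.1974, 0.1279]
tool_rot: [0.232, 0.973, -0.001, -0.006]
wrist_force: [0.1, 0.3, -0.2]
gripper_width: 0.0228
time_s: 9.3
tool_pos: [0.4987, -0.1978, 0.069]
tool_rot: [0.232, 0.973, -0.001, -0.005]
wrist_force: [0.1, 0.2, -1.2]
gripper_width: 0.023
t 9.3 tcp [ 0.4987 -0.1978  0.069 ] w 0.023 F [ 0.1  0.2 -1.2]
axes x,y,z(world) [[-0.893, 0.45, 0.008], [0.45, 0.893, -0.005], [-0.01, -0.001, -1.0]]
share to target [-0.029  0.001  0.44 ]
```

View pics/pl0.png

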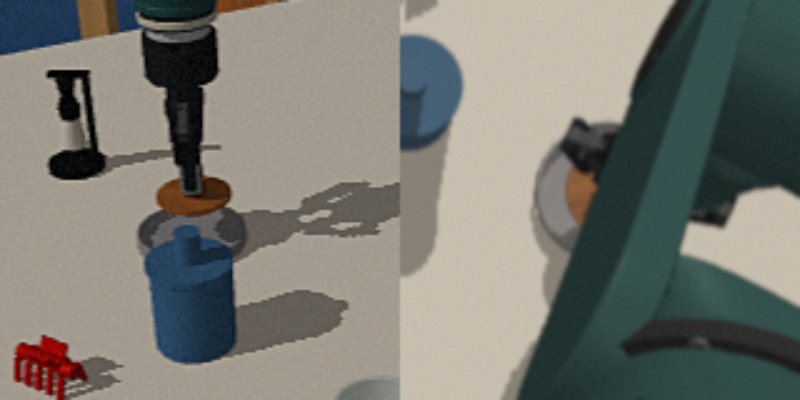

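The lid hangs level over the saucer, at scene-crop (193,195) against the saucer at (192,233). I'll lower it gently, with a small tilt correction.

```bash

python3 -m handwheel '[{"tx":-0.03,"ty":0,"tz":0.12,"ax":-0.01,"ay":-0.02,"az":0,"claw":0},{"tx":-0.03,"ty":0,"tz":0.24,"ax":-0.01,"ay":-0.02,"az":0,"claw":0},{"tx":-0.03,"ty":0,"tz":0.34,"ax":-0.01,"ay":-0.02,"az":0,"claw":0},{"tx":-0.03,"ty":0,"tz":0.38,"ax":-0.01,"ay":-0.02,"az":0,"claw":0},{"tx":-0.03,"ty":0,"tz":0.4,"ax":-0.01,"ay":-0.02,"az":0,"claw":0},{"tx":-0.03,"ty":0,"tz":0.4,"ax":-0.01,"ay":-0.02,"az":0,"claw":0}]'
python3 - <<'E'
from h import *
go([.501,-.199,.025])
a=vision.camera("scene")[...,::-1][150:230,160:260]
cv2.imwrite("pics/pl1.png",cv2.resize(a,(800,600)))
E
```

```text
time_s: 10.15
tool_pos: [0.501, -0.1992, 0.0288]
tool_rot: [0.232, 0.973, -0.0, 0.001]
wrist_force: [0.1, 0.3, -0.5]
gripper_width: 0.023
t 10.15 tcp [ 0.501  -0.1992  0.0288] w 0.023 F [ 0.1  0.3 -0.5]
axes x,y,z(world) [[-0.893, 0.451, -0.002], [0.451, 0.893, 0.0], [0.002, -0.001, -1.0]]
share to target [0.001 0.002 0.038]
```

View pics/pl1.png

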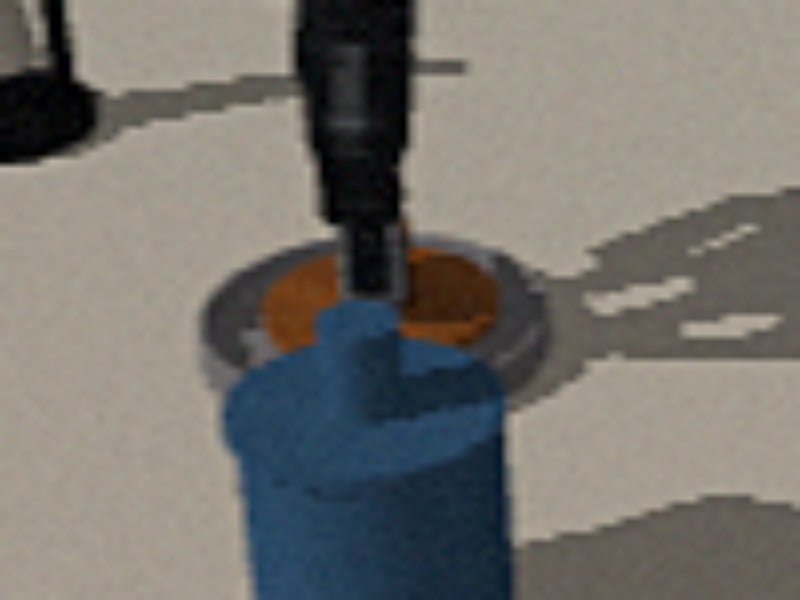

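The lid is centred inside the rim and a few mm above the floor. I'll go down in 1 mm steps and watch the force.

```bash

python3 -m handwheel '[{"tx":0,"ty":0,"tz":0.015,"ax":0,"ay":0,"az":0,"claw":0},{"tx":0,"ty":0,"tz":0.03,"ax":0,"ay":0,"az":0,"claw":0},{"tx":0,"ty":0,"tz":0.03,"ax":0,"ay":0,"az":0,"claw":0}]'
python3 -m handwheel '[{"tx":0,"ty":0,"tz":0.01,"ax":0,"ay":0,"az":0,"claw":0},{"tx":0,"ty":0,"tz":0.01,"ax":0,"ay":0,"az":0,"claw":0}]'
```

```text
time_s: 10.58
tool_pos: [0.5011, -0.1992, 0.026]
tool_rot: [0.232, 0.973, -0.0, 0.001]
wrist_force: [-0.0, 0.4, -0.6]
gripper_width: 0.0229
time_s: 10.82
tool_pos: [0.5011, -0.1993, 0.0254]
tool_rot: [0.232, 0.973, -0.0, 0.001]
wrist_force: [-1.6, 1.4, 4.4]
gripper_width: 0.023
```

Contact registers at +4.4 N. I'll open now.

```bash

python3 -m handwheel '[{"tx":0,"ty":0,"tz":0,"ax":0,"ay":0,"az":0,"claw":35},{"tx":0,"ty":0,"tz":0,"ax":0,"ay":0,"az":0,"claw":45},{"tx":0,"ty":0,"tz":0,"ax":0,"ay":0,"az":0,"claw":60},{"tx":0,"ty":0,"tz":0,"ax":0,"ay":0,"az":0,"claw":70},{"tx":0,"ty":0,"tz":0,"ax":0,"ay":0,"az":0,"claw":70},{"tx":0,"ty":0,"tz":0,"ax":0,"ay":0,"az":0,"claw":70}]'
python3 -m handwheel '[{"tx":0,"ty":0,"tz":-0.1,"ax":0,"ay":0,"az":0,"claw":70},{"tx":0,"ty":0,"tz":-0.25,"ax":0,"ay":0,"az":0,"claw":70},{"tx":0,"ty":0,"tz":-0.45,"ax":0,"ay":0,"az":0,"claw":70},{"tx":0,"ty":0,"tz":-0.7,"ax":0,"ay":0,"az":0,"claw":70},{"tx":0,"ty":0,"tz":-1,"ax":0,"ay":0,"az":0,"claw":70},{"tx":0,"ty":0,"tz":-1,"ax":0,"ay":0,"az":0,"claw":70}]'
python3 -m handwheel '[{"tx":0,"ty":0,"tz":-0.4,"ax":0,"ay":0,"az":0,"claw":70},{"tx":0,"ty":0,"tz":-0.8,"ax":0,"ay":0,"az":0,"claw":70},{"tx":0.4,"ty":-0.2,"tz":-1,"ax":0,"ay":0,"az":0,"claw":70},{"tx":0.8,"ty":-0.6,"tz":-1,"ax":0,"ay":0,"az":0,"claw":70},{"tx":0.8,"ty":-1,"tz":-1,"ax":0,"ay":0,"az":0,"claw":70},{"tx":0.8,"ty":-1,"tz":-1,"ax":0,"ay":0,"az":0,"claw":70}]'
python3 - <<'E'
from h import *
a=vision.camera("scene")[...,::-1];b=vision.camera("top")[...,::-1]
cv2.imwrite("pics/f_s.png",a);cv2.imwrite("pics/f_t.png",b)
cv2.imwrite("pics/fin.png",cv2.resize(np.hstack([a[160:320,130:330],b[110:270,230:430]]),(800,320)))
cv2.imwrite("pics/fin2.png",np.hstack([cv2.resize(a[160:220,170:250],(400,300)),cv2.resize(b[120:270,100:300],(400,300))]))
E
```

```text
time_s: 11.58
tool_pos: [0.5012, -0.1993, 0.0253]
tool_rot: [0.232, 0.973, -0.0, 0.001]
wrist_force: [0.9, 0.5, 0.4]
gripper_width: 0.0598
time_s: 12.32
tool_pos: [0.503, -0.2002, 0.1287]
tool_rot: [0.232, 0.973, -0.001, 0.004]
wrist_force: [1.0, 0.4, -0.4]
gripper_width: 0.0597
time_s: 13.08
tool_pos: [0.3845, -0.2546, 0.2281]
tool_rot: [0.233, 0.972, -0.001, 0.004]
wrist_force: [-0.6, 0.1, 0.7]
gripper_width: 0.0597
```

View pics/f_t.png

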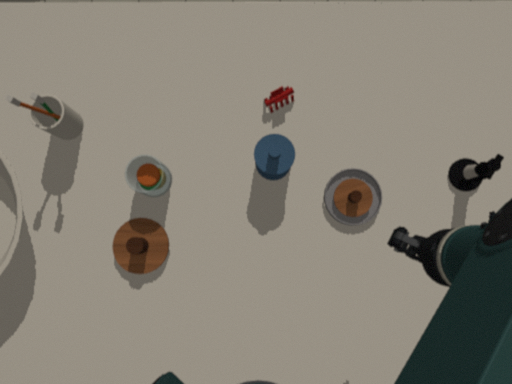

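View pics/fin.png

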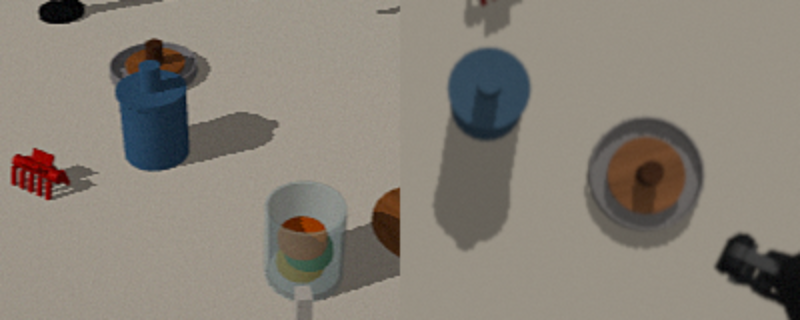

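Top shows the lid flat and centred in the saucer at about (353,197). The jar stands open at (149,177) and the blue lid is still on at (274,157). I'll do a quick numeric check and then hand in.

```bash
python3 - <<'E'
from h import *
for n,f,(x0,y0,x1,y1) in(("top","pics/f_t.png",(310,160,400,240)),("scene","pics/f_s.png",(170,165,250,230))):
    h=cv2.cvtColor(cv2.imread(f),cv2.COLOR_BGR2HSV)[y0:y1,x0:x1]
    m=((h[...,0]<15)&(h[...,1]>110)&(h[...,2]>25)).astype(np.uint8)*255
    c=max(cv2.findContours(m,0,1)[0],key=cv2.contourArea);e=cv2.fitEllipse(cv2.convexHull(c));print(n,e,ray(n,np.array(e[0])+[x0,y0],.017).round(4))
t=cv2.imread("pics/f_t.png");roi=t[150:245,305:405].astype(int); m=((roi[...,2]-roi[...,0])<9).astype(np.uint8)*255; m[85:,80:]=0
m=cv2.morphologyEx(m,cv2.MORPH_OPEN,np.ones((3,3)))
c=max(cv2.findContours(m,0,1)[0],key=cv2.contourArea);e=cv2.fitEllipse(cv2.convexHull(c));print("saucer",e,ray("top",np.array(e[0])+[305,150],.016).round(4))
s=readout.get_state();print(s["time_s"],abs(s["dq"]).max(),s["wrist_force"])
from workcell import env
env.sign_off()
E
```

```text
top ((42.759132385253906, 37.44960403442383), (37.375457763671875, 38.11759567260742), 121.32503509521484) [ 0.4995 -0.1992  0.017 ]
scene ((36.8038444519043, 25.716861724853516), (21.708702087402344, 29.04300308227539), 88.31956481933594) [ 0.4993 -0.2022  0.017 ]
saucer ((47.50934600830078, 46.90732192993164), (56.257789611816406, 57.30955123901367), 90.84846496582031) [ 0.5007 -0.1989  0.016 ]
13.175 0.02387174518979225 [-0.19162171  0.25478439 -1.44669686]
the job is handed in; nothing more can be done
```

I gripped the smaller wooden lid by its knob and lifted it straight off the glass jar. I carried it over the blue jar, lowered it until it touched the saucer floor (about 4 N), let go and backed away. I handed the job in at 13.2 s of the 42 s allowed.

**Last checks:**
- **Lid:** it lies knob up in the saucer, with its centre about 1 mm from the saucer's in the top view. It looks flat in both pictures.
- **Saucer and jars:** the saucer is within 1 mm of where it started. By eye, the glass jar stands upright in place and the blue lid is still on.
- **Disagreement:** the scene camera puts the lid about 3 mm off along y. The blue jar partly hides the lid in that view, so that figure is less reliable than the top view.

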